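# Strip the trial stack of steering-gear parts

## Task

Take the stack of steering-gear parts apart from the top down, one part at a time: the brass cap nut goes into the low open blue bin, the bearing ring over the pin of the spindle stand so that it lies on the stand's foot, the square flange centred on the aluminium block with its sides lined up with the block's, hub up, and last the oblong brown cover flat on the wooden board, centred and with its long side along the board's. Leave the screwdriver and the standing tube where they are.

Things in the scene. Friction and masses are not known exactly. Their poses are not given: they have to be found in the camera images.
- nut: Brass hexagonal cap nut, top of the stack: hexagon 30 mm across flats (34.6 across corners), flat-sided for its lower 16 mm, then a domed top to 25.5 mm. Origin at the centre of its underside, z up; its x axis is square to one pair of flats (the other pairs lie 60 degrees either way). It rests on the bearing ring. About 70 g.
- bearing: Plain bright steel bearing ring, second from the top: 44 mm outside diameter, 25 mm bore, 18 mm high. Origin on its axis at the underside, z up. It rests on the flange's hub. About 100 g.
- flange: Dark steel square flange with a round hub, third from the top: plate 60 x 60 x 12 mm with a hub of 46 mm diameter rising 24 mm above the plate (36 mm high in all, solid). Origin at the centre of the plate's underside, z up, x and y along the plate's sides. It rests on the cover. About 300 g.
- cover: Reddish-brown oblong cast cover, bottom of the stack, on the bench: a solid plate 120 (x) x 64 (y) x 22 mm (z). Origin at the centre of its underside, z up. About 550 g.
- bin: Low open blue plastic bin with a small blank paper tag on its -x end, fixed: outside 130 (x) x 110 (y) x 45 mm high, walls and floor 3 mm thick. Origin at the centre of its underside, z up.
- spindle: Spindle stand, fixed: dark grey round foot of 72 mm diameter, 8 mm high, with an upright steel pin of 9 mm diameter at its centre, whose top is 43 mm above the bench. Origin at the centre of the foot's underside, z up.
- block: Pale bare aluminium block, fixed: 82 x 82 mm square, 30 mm high. Origin at the centre of its underside, z up, x and y along its sides.
- board: Flat oblong wooden board, fixed: 150 (x) x 94 (y) x 12 mm (z). Origin at the centre of its underside, z up.
- screwdriver: Bystander: loose screwdriver lying on the bench beyond the work, 180 mm long. Origin at the middle of its length, on the bench, x along it towards the tip.
- tube: Bystander: loose bright steel tube stub standing upright on the bench, 48 mm diameter, 38 mm bore, 85 mm high. Origin at the centre of its underside.

How it is judged:
By the outcome, as a careful person would: the job done as asked, in the order asked, and still so for the second after the job is handed in, with the robot touching nothing.
It also fails if it takes over 128 s, if anything falls off the work surface, if the arm or the gripper's body presses on something with over 40 N, if the wrist force passes 120 N, or if a joint passes its speed limit or range.

## Robot

A 6-joint arm with a two-finger parallel gripper is mounted at the origin on the work surface. World frame = base frame: x ahead of the robot, y to its left, z up, the work surface at z = 0. Lengths are in m, angles in degrees, forces in N, time in s.
With the tool pointing down it reaches from about 0.325 to 0.775 m from the base axis. Payload 5.5 kg.
Tool frame: the origin (TCP) lies at the very end of the fingers, on their centre line; the grasp point (between the pads) lies bot.grasp_offset behind it (bot.grasp_offset is the distance from the TCP to the grasp point, in m); z points along the fingers, y is the line along which they close (so a half turn about z gives the same grasp; the last joint's range is limited). The gripper opens to 88 mm and grips with 3 to 60 N. Pads are 20 mm wide; open, the fingers measure 115 mm over their backs; the gripper's body (75 mm by 178 mm) begins 61 mm behind the grasp point.
Start: joints at [-77.848, 5.22, 70.514, -0, 104.267, -3.249], TCP at [0.159, -0.578, 0.223] pointing down, gripper open.
Joint ranges: [-164.24, 164.24], [-49.07, 125.15], [9.68, 141.18], [-86.29, 266.29], [3.28, 154.24], [-151.56, 151.56]. Speed limits (degrees/s): [147.25, 147.25, 172.46, 180, 180, 180].

## Interface

Orientations are given as a 3x3 rotation matrix whose columns are the frame's x, y, z axes.
In Python, from workcell import bot gives the robot as it stands.
- The arm moves only by the tool servo_tool, never from a script. Its argument "commands" is text: rows parted by semicolons, each of 7 numbers parted by spaces: the turn, a rotation vector about the world's x, y, z in rad, then the shift along the world's x, y, z in mm, then the finger opening in mm, from 0 to 87.8. In form: rx ry rz x y z grip; .... A call has 1 to 12 rows; each row is the pose to reach, as a shift and turn from the pose commanded when the call began; what a row does not reach only later rows make up. A row lasts 1/8 s, in which the tool goes at most 62.5 mm and 10.7 degrees, less where a joint would pass 70% of its speed; a pose out of reach is approached as far as the arm can. A call with a gripper value outside its range is refused whole. The fingers move at their own pace and stop on an object; "force" is the grip in N (left out, the last holds). Time passes only in rows, so rows that repeat a pose let the fingers close. It gives the time, the measured TCP pose, the force, the opening and the grip force at its end, in the units of the state.
- bot.read_state(): the state, without advancing time (a new reading comes with each control period).
- bot.grab_frame(name): name is "scene" or "top"; returns the picture (400x640x3 uint8, red, green, blue); there is no depth.
- bot.camera_model(name): a dict with "fx", "fy", "cx", "cy" (pixels), "k1" (the pictures are not rectified: a ray, as slopes to the right and down, at radius r is drawn at 1 + k1 r^2 times it, then the intrinsics apply), "camera_from_world" (4x4, takes a point from world to camera coordinates). Camera axes: x right, y up, looking along -z (the intrinsics and any distortion apply to the point x, -y, -z); pixel columns grow to the right and rows downward; lengths in m; the calibration is good to about 2 mm. A picture is of the moment at which its call begins. camera_model takes no time and is no camera call.
- bot.sign_off(): hands the job in; it is judged then, once.
The state is a dict: "time_s": time; "joint_positions": joint angles; "qd": joint speeds; "joint_torque": joint torques, N m; "eef_pos": TCP position; "orientation": TCP orientation; "wrist_force": force on the tool from outside, world axes, zero at the start; "ft_torque": the same for the moment, N m; "grip_width": finger opening in m; "finger_force": force on a finger pad.
Only numpy, scipy, OpenCV 4.12 (cv2) and the standard library are available. Lean on these libraries where they do the work, as an engineer would, in place of code of your own. Each camera call takes 0.05 s, during which the arm holds its last target. There are 200 camera calls.

## Working session

There is one attempt and no reset: what is moved stays moved. The work goes in short steps, Python scripts to look and compute and a tool call to move; the robot and the scene stay as the last step left them, time stands still between calls to the robot, and variables do not carry over. Pictures are saved under pics/ and viewed, at most 14 in all, crops included, and the job is handed in when it is done.

Besides the shell and the picture viewer there is one more tool, called after ">>>" by a JSON object that holds its "api" and its "payload". servo_tool: Moves the arm, as the interface text tells. Its arguments: {"type":"object","properties":{"commands":{"type":"string"},"force":{"type":"number"}},"required":["commands"]}

```bash
ls; mkdir -p pics; python3 - <<'E'
from workcell import bot
import cv2
for n in ("scene","top"):
    cv2.imwrite(f"pics/{n}0.png",bot.grab_frame(n)[:,:,::-1]); m=bot.camera_model(n); print(m)
print(bot.grasp_offset); s=bot.read_state(); print(s)
E
```

```text
pics
{'fx': 507.64332044110387, 'fy': 507.64332044110387, 'cx': 324.13349580197456, 'cy': 199.7933860362088, 'k1': -0.039088522098629334, 'camera_from_world': array([[ 0.871706  ,  0.48971426, -0.01756705, -0.5185159 ],
       [-0.31770987,  0.59209963,  0.74059332,  0.11582716],
       [ 0.37308055, -0.63999841,  0.67172385, -1.79636523],
       [ 0.        ,  0.        ,  0.        ,  1.        ]])}
{'fx': 422.12025093173753, 'fy': 422.12025093173753, 'cx': 324.58147781914283, 'cy': 202.07644795648744, 'k1': -0.017682577857769086, 'camera_from_world': array([[-0.0086454 , -0.99994619, -0.00573324,  0.03975831],
       [ 0.99390361, -0.00922308,  0.10986601, -0.57338629],
       [-0.10991298, -0.00474845,  0.99392987, -1.02036915],
       [ 0.        ,  0.        ,  0.        ,  1.        ]])}
0.0187
{'time_s': 0.1, 'joint_positions': array([-7.78470225e+01,  5.25887695e+00,  7.05728574e+01, -1.14362513e-04,
        1.04267997e+02, -3.24900870e+00]), 'qd': array([-0.07001225, -0.06292096, -0.21231527,  0.01873285, -0.04039055,
       -0.04137292]), 'joint_torque': array([ 3.24380460e-03, -4.47858667e+01, -4.07571065e+01,  7.02171167e-02,
        2.83850619e-02, -1.12872333e-04]), 'eef_pos': array([ 0.15929242, -0.57819548,  0.22164002]), 'orientation': array([[ 9.64086346e-01,  2.65588746e-01, -3.68334519e-04],
       [ 2.65588984e-01, -9.64084850e-01,  1.70122069e-03],
       [ 9.67193415e-05, -1.73794923e-03, -9.99998485e-01]]), 'wrist_force': array([ 0.01969121, -0.21885726, -0.39218087]), 'ft_torque': array([ 0.02357781, -0.00671614,  0.03709397]), 'finger_force': 0.0, 'grip_width': 0.08740792534435514}
```

View pics/top0.png

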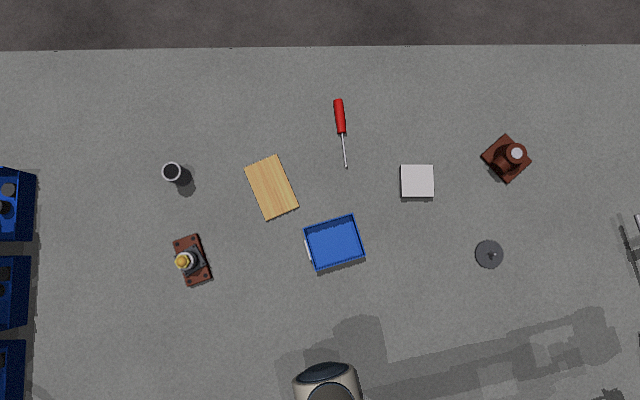

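View pics/scene0.png

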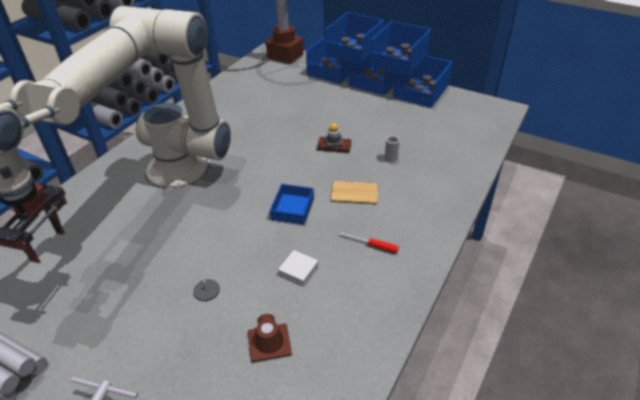

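The top view shows the stack at (187,262), tube (172,172), board (271,187), bin (334,243), block (417,182), spindle (489,254) and screwdriver (341,130). There is also an unlisted brown post at (507,158), which I'll avoid. The scene view shows the same items.

```bash
cat > h.py <<'E'
import numpy as np, cv2
from workcell import bot
def cam(n):
    m=bot.camera_model(n); T=m["camera_from_world"]
    return m,T[:3,:3],T[:3,3]
def ray(n,px):
    m,R,t=cam(n)
    d=(np.atleast_2d(px).astype(float)-[m["cx"],m["cy"]])/[m["fx"],m["fy"]]
    u=d.copy()
    for _ in range(8): u=d/(1+m["k1"]*(u**2).sum(1,keepdims=True))
    v=np.c_[u[:,0],-u[:,1],-np.ones(len(u))]@R
    return -R.T@t, v
def onz(n,px,z):
    c,v=ray(n,px); return c+v*((z-c[2])/v[:,2])[:,None]
def proj(n,p):
    m,R,t=cam(n); q=np.atleast_2d(p)@R.T+t
    u=np.c_[q[:,0],-q[:,1]]/-q[:,2:]; u=u*(1+m["k1"]*(u**2).sum(1,keepdims=True))
    return u*[m["fx"],m["fy"]]+[m["cx"],m["cy"]]
def img(n,name=None):
    f=np.ascontiguousarray(bot.grab_frame(n)[:,:,::-1])
    if name: cv2.imwrite(f"pics/{name}.png",f)
    return f
def crop(f,x,y,w,h,k,name):
    cv2.imwrite(f"pics/{name}.png",cv2.resize(f[y:y+h,x:x+w],None,fx=k,fy=k,interpolation=cv2.INTER_CUBIC))
def blob(mask,box):
    x,y,w,h=box; m=np.zeros_like(mask); m[y:y+h,x:x+w]=mask[y:y+h,x:x+w]
    c=max(cv2.findContours(m,cv2.RETR_EXTERNAL,cv2.CHAIN_APPROX_NONE)[0],key=cv2.contourArea)
    return c[:,0]
def rect(n,c,z):
    "min-area rectangle in mm on plane z: centre, long,short, long-axis angle"
    p=onz(n,c,z)[:,:2]*1000
    (x,y),(w,h),a=cv2.minAreaRect(p.astype(np.float32))
    if w<h: w,h,a=h,w,a+90
    return np.round([x,y,w,h,(a+90)%180-90],1)
E
python3 - <<'E'
from h import *
f=cv2.imread("pics/top0.png"); s=cv2.imread("pics/scene0.png")
print("cam",ray("top",[0,0])[0],ray("scene",[0,0])[0])
hsv=cv2.cvtColor(f,cv2.COLOR_BGR2HSV)
I=cv2.inRange
B=blob(I(hsv,(8,60,120),(28,255,255)),(235,145,75,85)); print("board",rect("top",B,.012))
K=blob(I(f,(170,170,170),(255,255,255)),(390,155,55,55)); print("block",rect("top",K,.030))
N=blob(I(hsv,(100,100,50),(130,255,255)),(290,205,90,80)); print("bin rim",rect("top",N,.045))
C=blob(I(hsv,(0,70,30),(8,255,150))|I(hsv,(170,70,30),(180,255,150)),(160,225,65,70)); print("cover",rect("top",C,.022))
S=blob(I(f,(0,0,0),(90,90,90)),(465,230,50,50)); print("spindle foot",rect("top",S,.008))
Y=blob(I(hsv,(15,90,80),(35,255,255)),(160,235,60,50)); print("nut",rect("top",Y,.09), Y.mean(0))
crop(f,150,220,80,75,8,"c1"); 
canvas=np.vstack([cv2.resize(f[225:285,455:535],None,fx=5,fy=5,interpolation=cv2.INTER_CUBIC),cv2.resize(f[205:265,290:370],None,fx=5,fy=5)])
c2=np.hstack([canvas[:300],canvas[300:]]);cv2.imwrite("pics/c2.png",c2)
crop(s,300,110,80,55,9,"c3")
E
```

```text
cam [0.45808263 0.0296226  1.07739899] [ 1.15898178 -0.96432749  1.11177176]
board [617.  171.9 149.6  93.3  23.3]
block [ 627.7 -197.8   80.2   76.2   89.5]
bin rim [475.2  13.4 131.  111.2 -73.2]
cover [462.6 377.3  62.9  59.3 -70.3]
spindle foot [ 441.2 -375.7   70.9   70.    89.4]
nut [432.4 367.4  32.9  27.7  89.6] [181.86842105 261.        ]
```

View pics/c1.png

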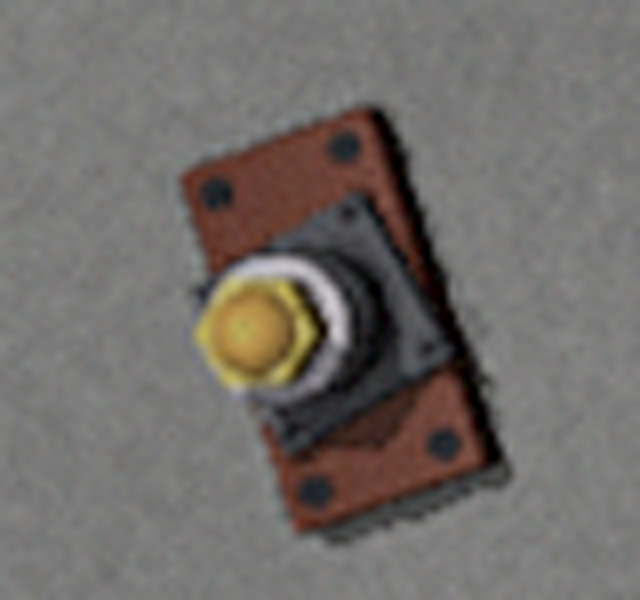

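View pics/c2.png

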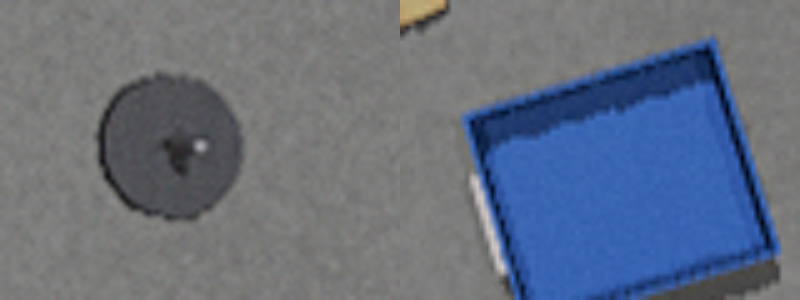

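View pics/c3.png

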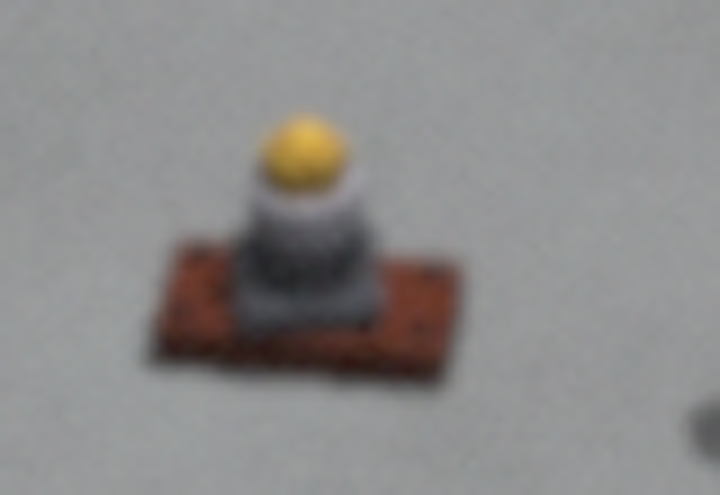

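c1 (8x, origin 150,220) shows the nut hexagon with corners at about (195,332) and (322,330), so one pair of flats is square to world x. The flange plate is turned relative to the cover. c2 shows the spindle foot with its pin and the bin with its tag at lower left. c3 shows the stack upright.

```bash
python3 - <<'E'
from h import *
def P(l): return (np.array(l)+.0)/8+[150-.44,220-.44]
def show(n,l,z):
    w=onz("top",P(l),z)[:,:2]*1000; d=np.roll(w,-1,0)-w
    print(n,w.mean(0).round(1),"sides",np.hypot(*d.T).round(1),"ang",np.degrees(np.arctan2(d[:,1],d[:,0])).round(1))
show("nut",[(195,332),(232,280),(292,280),(322,330),(290,385),(230,388)],.092)
show("cover",[(183,178),(372,108),(488,462),(300,530)],.022)
show("flange",[(355,193),(452,352),(290,455),(195,292)],.034)
print("post",onz("top",[507,158],0)*1000,"tube",onz("top",[172,172],.085)*1000)
# triangulate nut dome across two views
f=cv2.imread("pics/scene0.png");h=cv2.cvtColor(f,cv2.COLOR_BGR2HSV)
c=blob(cv2.inRange(h,(15,110,100),(35,255,255)),(300,110,80,50));print("scene nut",c.mean(0),proj("scene",[.4375,.367,.089]))
E
```

```text
nut [432.2 366.5] sides [18.2 17.6 17.1 18.1 17.5 19.4] ang [ -34.9  -90.4 -147.8  150.4   92.4   33.4]
cover [434.5 367. ] sides [ 62.6 116.3  61.4 115.7] ang [ -70.  -160.6  109.4   20. ]
flange [433.5 367. ] sides [57.9 58.1 58.5 57.3] ang [-147.5  122.2   31.7  -58.4]
post [[ 688.14398414 -440.61698817    0.        ]] tube [[643.68567703 399.15659057  85.        ]]
scene nut [333.26315789 127.15789474] [[335.63907313 126.84977204]]
```

>>> {"api": "servo_tool", "payload": {"commands": "0 0 0.18 60 60 0 87; 0 0 0.36 120 110 0 87; 0 0 0.54 160 155 0 87; 0 0 0.72 195 205 0 87; 0 0 0.9 230 255 0 87; 0 0 1.08 260 310 0 87; 0 0 1.26 280 368 0 87; 0 0 1.32 280 430 0 87; 0 0 1.32 280 490 0 87; 0 0 1.32 280 550 0 87; 0 0 1.32 280 610 0 87; 0 0 1.32 280 670 0 87"}}

```text
time_s: 1.6
eef_pos: [0.4388, 0.0754, 0.2223]
orientation: [[-0.018, 1.0, -0.0], [1.0, 0.018, -0.0], [-0.0, -0.0, -1.0]]
wrist_force: [1.3, -1.0, -0.1]
grip_width: 0.087
finger_force: 0.0
```

>>> {"api": "servo_tool", "payload": {"commands": "0 0 0 -2 60 0 87; 0 0 0 -3 120 0 87; 0 0 0 -4 180 -20 60; 0 0 0 -6 235 -50 60; 0 0 0 -6 275 -90 60; 0 0 0 -6 275 -100 60; 0 0 0 -6 275 -100 60; 0 0 0 -6 275 -100 60; 0 0 0 -6 275 -100 60"}}

```text
time_s: 2.72
eef_pos: [0.4343, 0.3479, 0.1247]
orientation: [[-0.016, 1.0, 0.003], [1.0, 0.016, 0.002], [0.002, 0.003, -1.0]]
wrist_force: [-0.4, -0.2, -0.2]
grip_width: 0.0596
finger_force: 0.0
```

>>> {"api": "servo_tool", "payload": {"commands": "0 0 0 -1.5 19 0 60; 0 0 0 -1.5 19 -25 60; 0 0 0 -1.5 19 -40 60; 0 0 0 -1.5 19 -40 60; 0 0 0 -1.5 19 -40 60"}}

```text
time_s: 3.35
eef_pos: [0.4321, 0.3677, 0.0833]
orientation: [[-0.018, 1.0, 0.001], [1.0, 0.018, 0.001], [0.001, 0.001, -1.0]]
wrist_force: [0.2, 1.1, 0.2]
grip_width: 0.0599
finger_force: 0.0
```

```bash
python3 - <<'E'
from h import *
s=bot.read_state();print(s["eef_pos"].round(4))
f=img("top");g=img("scene")
a=cv2.resize(f[220:295,145:225],(400,375),interpolation=cv2.INTER_CUBIC);b=cv2.resize(g[90:165,295:375],(400,375),interpolation=cv2.INTER_CUBIC)
cv2.imwrite("pics/n1.png",np.hstack([a,b]))
E
```

```text
[0.4321 0.3677 0.0833]
```

View pics/n1.png

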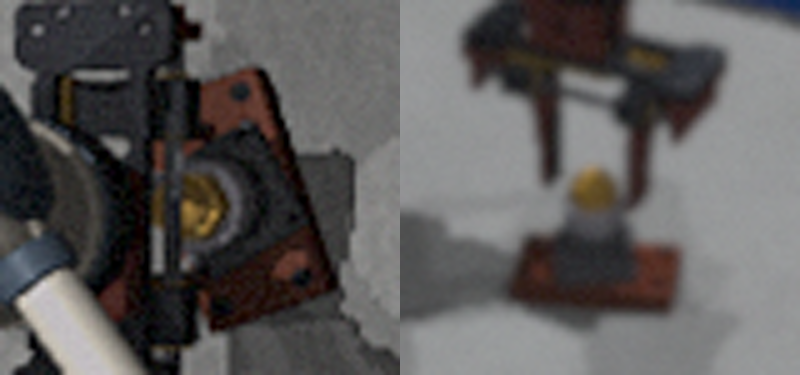

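The nut sits between the fingers at about (592,185), just above the ring. I'll lower a little and close.

>>> {"api": "servo_tool", "payload": {"commands": "0 0 0 0 0 -5 60; 0 0 0 0 0 -5 60; 0 0 0 0 0 -5 35; 0 0 0 0 0 -5 25; 0 0 0 0 0 -5 20; 0 0 0 0 0 -5 20; 0 0 0 0 0 -5 20; 0 0 0 0 0 0 20; 0 0 0 0 0 20 20; 0 0 0 0 0 40 20", "force": 25}}

```text
time_s: 4.7
eef_pos: [0.432, 0.3676, 0.1247]
orientation: [[-0.018, 1.0, 0.001], [1.0, 0.018, 0.001], [0.001, 0.001, -1.0]]
wrist_force: [-0.4, -0.1, 0.5]
grip_width: 0.0297
finger_force: 25.0
```

>>> {"api": "servo_tool", "payload": {"commands": "0 0 0 8 -60 0 20; 0 0 0 16 -120 0 20; 0 0 0 24 -180 0 20; 0 0 0 32 -240 0 20; 0 0 0 40 -300 0 20; 0 0 0 43 -354 -20 20; 0 0 0 43 -354 -50 20; 0 0 0 43 -354 -80 20; 0 0 0 43 -354 -100 20; 0 0 0 43 -354 -112 20; 0 0 0 43 -354 -114 20; 0 0 0 43 -354 -114 20"}}

```text
time_s: 6.2
eef_pos: [0.4755, 0.0135, 0.0098]
orientation: [[-0.018, 1.0, 0.002], [1.0, 0.018, -0.0], [-0.0, 0.002, -1.0]]
wrist_force: [0.1, -0.3, -0.1]
grip_width: 0.0293
finger_force: 25.0
```

>>> {"api": "servo_tool", "payload": {"commands": "0 0 0 0 0 -3 20; 0 0 0 0 0 -3 46; 0 0 0 0 0 -3 46; 0 0 0 0 0 -3 46; 0 0 0 0 0 40 46; 0 0 0 0 0 90 46; 0 0 0 0 0 130 80; 0 0 0 0 0 130 80"}}

```text
time_s: 7.2
eef_pos: [0.4768, 0.0133, 0.1429]
orientation: [[-0.018, 1.0, 0.008], [1.0, 0.018, -0.0], [-0.0, 0.008, -1.0]]
wrist_force: [0.3, 0.2, -0.5]
grip_width: 0.0624
finger_force: 0.0
```

```bash
python3 - <<'E'
from h import *
print(bot.read_state()["eef_pos"].round(4))
f=img("top","top1");g=img("scene","scene1")
a=cv2.resize(f[220:295,150:230],(640,600),interpolation=cv2.INTER_CUBIC)[:,60:460]
b=cv2.resize(g[175:250,255:335],(400,375),interpolation=cv2.INTER_CUBIC)
o=np.zeros((600,800,3),np.uint8);o[:,:400]=a;o[:375,400:]=b;cv2.imwrite("pics/n2.png",o)
E
```

```text
[0.4768 0.0133 0.1429]
```

View pics/n2.png

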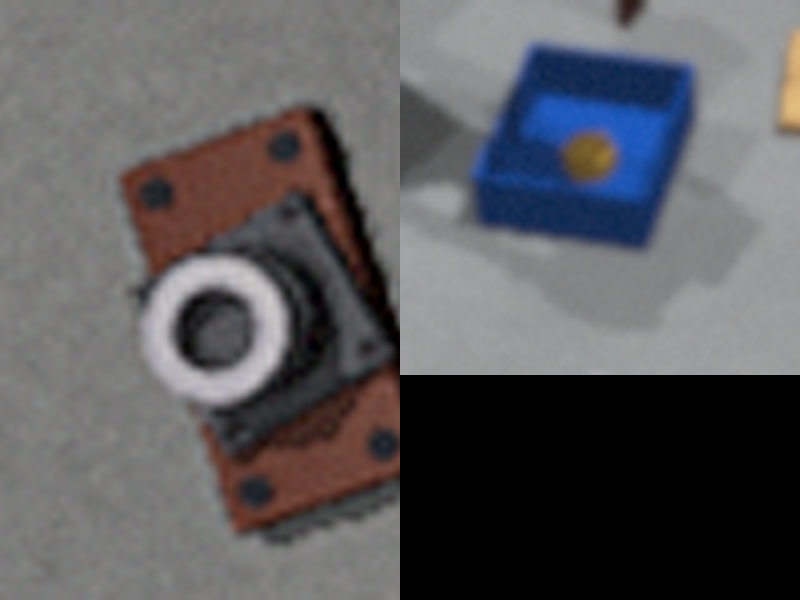

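The nut lies in the bin, and the ring sits undisturbed, with its outer edge at x 143–290 and y 253–403 in the crop.

```bash
python3 - <<'E'
from h import *
f=cv2.imread("pics/top1.png")
w=cv2.inRange(f,(150,150,150),(255,255,255))
c=blob(w,(155,240,50,45));p=onz("top",c,.076)[:,:2]*1000
(x,y),r=cv2.minEnclosingCircle(p.astype(np.float32));print("ring",x,y,2*r)
print("ring2",onz("top",[184.1,260.6],.076)*1000)
print("pin tip",onz("top",[495.3,254.1],.043)*1000)
f0=cv2.imread("pics/top0.png")
k=4; 
for nm,box,lo,z in (("block",(385,150,65,65),150,.030),):
    x0,y0,ww,hh=box; u=cv2.resize(f0[y0:y0+hh,x0:x0+ww],None,fx=k,fy=k,interpolation=cv2.INTER_CUBIC)
    m=cv2.inRange(u,(lo,)*3,(255,)*3); cc=blob(m,(0,0,ww*k,hh*k))
    print(nm,rect("top",(cc+.5)/k-.5+[x0,y0],z), u[130,::20].tolist()[:14])
E
```

```text
ring 432.57275390625 368.2901916503906 41.349205017089844
ring2 [[432.91180029 367.22040909  76.        ]]
pin tip [[ 441.20424065 -379.9119298    43.        ]]
block [ 6.280e+02 -1.982e+02  8.190e+01  8.150e+01 -1.000e-01] [[118, 119, 121], [133, 131, 132], [120, 120, 121], [44, 41, 42], [182, 179, 183], [183, 181, 184], [183, 182, 184], [184, 182, 186], [183, 179, 185], [182, 179, 184], [113, 112, 114], [122, 123, 123], [127, 126, 129]]
```

>>> {"api": "servo_tool", "payload": {"commands": "0 0 0 -8 60 0 80; 0 0 0 -16 120 0 80; 0 0 0 -24 180 0 80; 0 0 0 -32 240 0 80; 0 0 0 -40 300 -10 70; 0 0 0 -44 354 -25 70; 0 0 0 -44 354 -50 70; 0 0 0 -44 354 -65 70; 0 0 0 -44 354 -72 70; 0 0 0 -44 354 -72 70; 0 0 0 -44 354 -72 70"}}

```text
time_s: 8.68
eef_pos: [0.4315, 0.3673, 0.0678]
orientation: [[-0.017, 1.0, 0.001], [1.0, 0.017, 0.001], [0.001, 0.001, -1.0]]
wrist_force: [0.0, 0.4, 0.3]
grip_width: 0.0703
finger_force: 0.0
```

>>> {"api": "servo_tool", "payload": {"commands": "0 0 0 1 0 -7 70; 0 0 0 1 0 -7 70; 0 0 0 1 0 -7 50; 0 0 0 1 0 -7 40; 0 0 0 1 0 -7 35; 0 0 0 1 0 -7 35; 0 0 0 1 0 -7 35; 0 0 0 1 0 0 35; 0 0 0 1 0 20 35; 0 0 0 1 0 60 35; 0 0 0 1 0 90 35; 0 0 0 1 0 90 35", "force": 30}}

```text
time_s: 10.18
eef_pos: [0.4332, 0.3685, 0.1613]
orientation: [[-0.018, 1.0, 0.006], [1.0, 0.018, 0.005], [0.004, 0.006, -1.0]]
wrist_force: [0.5, 0.0, -1.0]
grip_width: 0.0434
finger_force: 30.0
```

>>> {"api": "servo_tool", "payload": {"commands": "0 0 0 1 -60 0 35; 0 0 0 2 -120 0 35; 0 0 0 3 -180 0 35; 0 0 0 4 -240 0 35; 0 0 0 5 -300 0 35; 0 0 0 6 -360 0 35; 0 0 0 7 -420 0 35; 0 0 0 8 -480 0 35; 0 0 0 8 -540 0 35; 0 0 0 8 -600 0 35; 0 0 0 8 -650 0 35; 0 0 0 8 -690 0 35"}}

```text
time_s: 11.68
eef_pos: [0.4389, -0.3244, 0.155]
orientation: [[-0.017, 1.0, -0.002], [1.0, 0.017, 0.001], [0.001, -0.002, -1.0]]
wrist_force: [0.4, -0.6, -1.2]
grip_width: 0.0435
finger_force: 30.0
```

>>> {"api": "servo_tool", "payload": {"commands": "0 0 0 0 -40 0 35; 0 0 0 0 -50 -30 35; 0 0 0 0 -50 -60 35; 0 0 0 0 -50 -80 35; 0 0 0 0 -50 -80 35; 0 0 0 0 -50 -80 35; 0 0 0 0 -50 -80 35"}}

```text
time_s: 12.55
eef_pos: [0.4405, -0.373, 0.0784]
orientation: [[-0.018, 1.0, 0.002], [1.0, 0.018, -0.002], [-0.002, 0.002, -1.0]]
wrist_force: [0.4, 0.6, -1.0]
grip_width: 0.0435
finger_force: 30.0
```

>>> {"api": "servo_tool", "payload": {"commands": "0 0 0 0.5 -4.5 0 35; 0 0 0 0.5 -4.5 0 35; 0 0 0 0.5 -4.5 -20 35; 0 0 0 0.5 -4.5 -40 35; 0 0 0 0.5 -4.5 -55 35; 0 0 0 0.5 -4.5 -62 35; 0 0 0 0.5 -4.5 -66 35; 0 0 0 0.5 -4.5 -66 35; 0 0 0 0.5 -4.5 -66 35"}}

```text
time_s: 13.68
eef_pos: [0.4407, -0.3774, 0.0114]
orientation: [[-0.018, 1.0, 0.001], [1.0, 0.018, -0.001], [-0.001, 0.001, -1.0]]
wrist_force: [0.4, 0.7, -0.7]
grip_width: 0.0434
finger_force: 30.0
```

>>> {"api": "servo_tool", "payload": {"commands": "0 0 0 0 0 -0.5 35; 0 0 0 0 0 -0.5 60; 0 0 0 0 0 -0.5 60; 0 0 0 0 0 -0.5 60; 0 0 0 0 0 -0.5 60; 0 0 0 0 0 40 70; 0 0 0 0 0 90 80; 0 0 0 0 50 150 80; 0 0 0 0 110 150 80; 0 0 0 0 160 150 80; 0 0 0 0 160 150 80"}}

```text
time_s: 15.05
eef_pos: [0.4408, -0.2142, 0.1617]
orientation: [[-0.023, 1.0, 0.002], [1.0, 0.023, -0.0], [-0.0, 0.002, -1.0]]
wrist_force: [0.7, -1.2, 0.0]
grip_width: 0.0798
finger_force: 0.0
```

```bash
python3 - <<'E'
from h import *
s=bot.read_state();print(s["eef_pos"].round(4),s["grip_width"])
f=img("top","top2");g=img("scene","scene2")
a=cv2.resize(f[220:295,150:225],(600,600),interpolation=cv2.INTER_CUBIC)
b=cv2.resize(g[270:310,185:225],(200,200),interpolation=cv2.INTER_CUBIC);c=cv2.resize(f[235:275,470:510],(200,200),interpolation=cv2.INTER_CUBIC)
o=np.zeros((600,800,3),np.uint8);o[:,:600]=a;o[:200,600:]=b;o[200:400,600:]=c;cv2.imwrite("pics/n3.png",o)
E
```

```text
[ 0.4408 -0.2142  0.1617] 0.07976381780629282
```

View pics/n3.png

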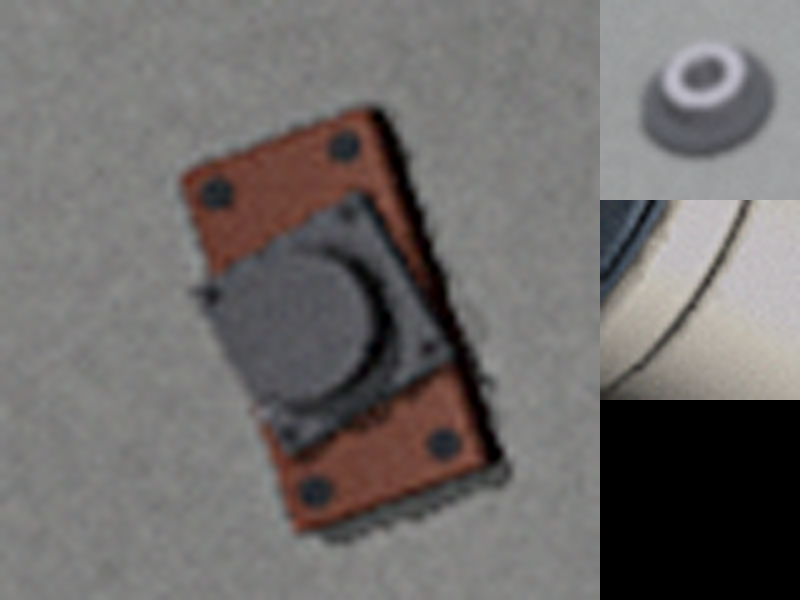

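The ring lies on the foot around the pin (upper-right crop). The flange plate's corners in the crop are about (357,192), (453,352), (292,457) and (200,293).

```bash
python3 - <<'E'
from h import *
f=cv2.imread("pics/top2.png")
q=np.array([(357,192),(453,352),(292,457),(200,293)])/8+[149.56,219.56]
w=onz("top",q,.034)[:,:2]*1000;d=np.roll(w,-1,0)-w
print("flange",w.mean(0),np.hypot(*d.T),np.degrees(np.arctan2(d[:,1],d[:,0]))%90)
print("hub",onz("top",np.array([291,328])/8+[149.56,219.56],.058)*1000)
# non-red dark plate by saturation on upsampled crop
u=cv2.resize(f[220:295,150:225],None,fx=8,fy=8,interpolation=cv2.INTER_CUBIC);h=cv2.cvtColor(u,cv2.COLOR_BGR2HSV)
m=cv2.inRange(h,(0,0,30),(180,255,255))
red=cv2.inRange(h,(0,90,35),(12,255,255))|cv2.inRange(h,(170,90,35),(180,255,255))
c=blob(red,(150,90,380,460)); print("cover",rect("top",(c+.5)/8-.5+[150,220],.022))
E
```

```text
flange [433.30354765 366.23498311] [57.9916869  58.15694195 58.25068742 56.8041204 ] [32.07080416 32.82732645 30.74264493 32.59987138]
hub [[432.52422032 368.85644841  58.        ]]
cover [462.2 377.3  63.7  60.  -70.5]
```

>>> {"api": "servo_tool", "payload": {"commands": "0 0 0.1 -1 60 0 85; 0 0 0.2 -2 120 0 85; 0 0 0.3 -3 180 0 85; 0 0 0.4 -4 240 0 85; 0 0 0.5 -5 300 0 85; 0 0 0.54 -6 360 0 85; 0 0 0.54 -7 420 0 85; 0 0 0.54 -8 480 0 85; 0 0 0.54 -8 530 -20 85; 0 0 0.54 -8 560 -50 85; 0 0 0.54 -8 578 -70 85; 0 0 0.54 -8 578 -70 85"}}

```text
time_s: 16.65
eef_pos: [0.4322, 0.3601, 0.0876]
orientation: [[-0.529, 0.848, -0.004], [0.848, 0.529, -0.004], [-0.001, -0.005, -1.0]]
wrist_force: [1.1, -0.9, -0.7]
grip_width: 0.0851
finger_force: 0.0
```

>>> {"api": "servo_tool", "payload": {"commands": "0 0 0 1 7 -5 85; 0 0 0 1 7 -30 85; 0 0 0 1 7 -50 85; 0 0 0 1 7 -60 85; 0 0 0 1 7 -60 85; 0 0 0 1 7 -60 85; 0 0 0 1 7 -60 85"}}

```text
time_s: 17.52
eef_pos: [0.4338, 0.3683, 0.0317]
orientation: [[-0.53, 0.848, 0.001], [0.848, 0.53, 0.001], [0.0, 0.002, -1.0]]
wrist_force: [-0.4, -0.2, 0.3]
grip_width: 0.085
finger_force: 0.0
```

>>> {"api": "servo_tool", "payload": {"commands": "0 0 0 -0.5 -1 -7.5 85; 0 0 0 -0.5 -1 -7.5 85; 0 0 0 -0.5 -1 -7.5 85; 0 0 0 -0.5 -1 -7.5 70; 0 0 0 -0.5 -1 -7.5 62; 0 0 0 -0.5 -1 -7.5 55; 0 0 0 -0.5 -1 -7.5 50; 0 0 0 -0.5 -1 -7.5 50; 0 0 0 -0.5 -1 -7.5 50", "force": 45}}

```text
time_s: 18.65
eef_pos: [0.4328, 0.367, 0.0231]
orientation: [[-0.53, 0.848, 0.0], [0.848, 0.53, 0.0], [0.0, 0.0, -1.0]]
wrist_force: [-0.2, -0.1, 0.8]
grip_width: 0.06
finger_force: 44.9
```

>>> {"api": "servo_tool", "payload": {"commands": "0 0 0 0 0 10 50; 0 0 0 0 0 30 50; 0 0 0 0 0 60 50; 0 0 -0.07 20 -40 90 50; 0 0 -0.14 40 -95 90 50; 0 0 -0.21 60 -150 90 50; 0 0 -0.28 80 -205 90 50; 0 0 -0.35 100 -260 90 50; 0 0 -0.42 120 -315 90 50; 0 0 -0.49 140 -370 90 50; 0 0 -0.558 160 -425 90 50; 0 0 -0.558 180 -480 90 50"}}

```text
time_s: 20.15
eef_pos: [0.6135, -0.115, 0.1149]
orientation: [[0.001, 1.0, 0.002], [1.0, -0.001, -0.0], [-0.0, 0.002, -1.0]]
wrist_force: [0.8, 1.4, -3.1]
grip_width: 0.0596
finger_force: 44.9
```

>>> {"api": "servo_tool", "payload": {"commands": "0 0 0 5 -40 -5 50; 0 0 0 15 -80 -20 50; 0 0 0 15 -87 -30 50; 0 0 0 15 -87 -40 50; 0 0 0 15 -87 -40 50; 0 0 0 15 -87 -40 50; 0 0 0 15 -87 -40 50"}}

```text
time_s: 21.02
eef_pos: [0.6282, -0.1994, 0.0741]
orientation: [[-0.001, 1.0, 0.001], [1.0, 0.001, -0.0], [-0.0, 0.001, -1.0]]
wrist_force: [0.2, -0.3, -2.8]
grip_width: 0.0597
finger_force: 44.9
```

>>> {"api": "servo_tool", "payload": {"commands": "0 0 0 -0.2 1.2 -15 50; 0 0 0 -0.2 1.2 -30 50; 0 0 0 -0.2 1.2 -38 50; 0 0 0 -0.2 1.2 -41 50; 0 0 0 -0.2 1.2 -41 50; 0 0 0 -0.2 1.2 -41 50; 0 0 0 -0.2 1.2 -41 50"}}

```text
time_s: 21.9
eef_pos: [0.6279, -0.199, 0.0325]
orientation: [[0.0, 1.0, 0.001], [1.0, -0.0, -0.0], [-0.0, 0.001, -1.0]]
wrist_force: [0.4, 0.6, -3.0]
grip_width: 0.0599
finger_force: 44.9
```

>>> {"api": "servo_tool", "payload": {"commands": "0 0 0 0 1 -1 50; 0 0 0 0 1 -1.3 50; 0 0 0 0 1 -1.3 50; 0 0 0 0 1 -1.3 50"}}

```text
time_s: 22.4
eef_pos: [0.6278, -0.1978, 0.0312]
orientation: [[-0.0, 1.0, 0.0], [1.0, 0.0, 0.0], [0.0, 0.0, -1.0]]
wrist_force: [-0.1, 0.3, -0.6]
grip_width: 0.0593
finger_force: 44.9
```

>>> {"api": "servo_tool", "payload": {"commands": "0 0 0 0 0 0 66; 0 0 0 0 0 0 75; 0 0 0 0 0 0 80; 0 0 0 0 0 0 80; 0 0 0 0 0 30 80; 0 0 0 0 0 70 80; 0 0 0 -20 40 110 80; 0 0 0 -60 90 110 80; 0 0 0 -100 130 110 80; 0 0 0 -100 150 110 80; 0 0 0 -100 150 110 80"}}

```text
time_s: 23.78
eef_pos: [0.5283, -0.0471, 0.1414]
orientation: [[-0.002, 1.0, 0.002], [1.0, 0.002, -0.0], [-0.0, 0.002, -1.0]]
wrist_force: [0.8, 0.5, 0.3]
grip_width: 0.0801
finger_force: 0.0
```

```bash
python3 - <<'E'
from h import *
s=bot.read_state();print(s["eef_pos"].round(4))
f=img("top","top3");g=img("scene","scene3")
a=cv2.resize(f[150:215,385:450],(520,520),interpolation=cv2.INTER_CUBIC)
b=cv2.resize(g[235:290,270:325],(280,280),interpolation=cv2.INTER_CUBIC);o=np.zeros((520,800,3),np.uint8);o[:,:520]=a;o[:280,520:]=b;cv2.imwrite("pics/n4.png",o)
E
```

```text
[ 0.5283 -0.0471  0.1414]
```

View pics/n4.png

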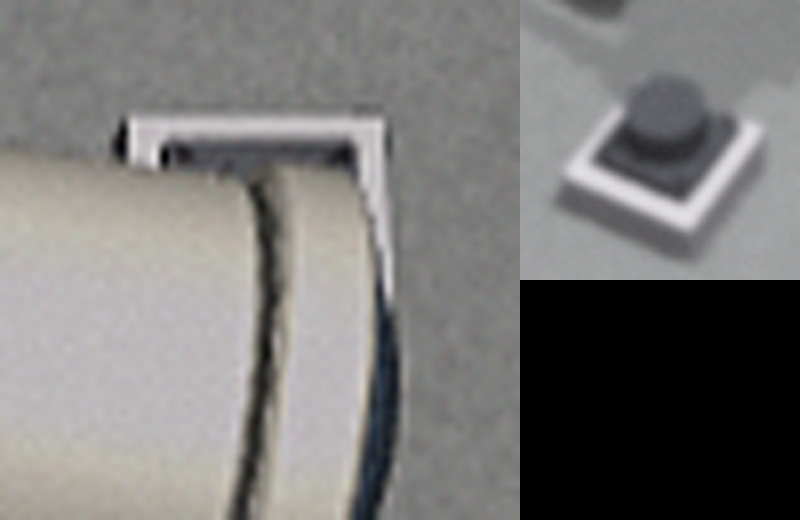

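The flange sits hub up and looks well centred on the block in the scene view; the arm still hides part of it from above. I'll move on to the cover and check the flange from there.

>>> {"api": "servo_tool", "payload": {"commands": "0 0 -0.15 -15 50 0 86; 0 0 -0.3 -30 100 0 86; 0 0 -0.45 -45 155 0 86; 0 0 -0.6 -60 210 0 86; 0 0 -0.75 -75 265 0 86; 0 0 -0.9 -90 320 0 86; 0 0 -1.05 -94 375 0 86; 0 0 -1.2 -94 414 0 86; 0 0 -1.22 -94 414 0 86; 0 0 -1.22 -94 414 0 86; 0 0 -1.22 -94 414 0 86"}}

```text
time_s: 25.25
eef_pos: [0.4345, 0.3648, 0.1409]
orientation: [[0.939, 0.343, 0.0], [0.343, -0.939, -0.0], [0.0, 0.0, -1.0]]
wrist_force: [0.8, 0.2, -0.0]
grip_width: 0.0861
finger_force: 0.0
```

```bash
python3 - <<'E'
from h import *
s=bot.read_state();print(s["eef_pos"].round(4),s["orientation"].round(3).tolist())
f=img("top","top4")
a=cv2.resize(f[150:215,385:450],(520,520),interpolation=cv2.INTER_CUBIC)
cv2.imwrite("pics/n5.png",a)
g=cv2.cvtColor(a,cv2.COLOR_BGR2GRAY)
m=cv2.inRange(a,(150,)*3,(255,)*3);c=blob(m,(0,0,520,520));print("block",rect("top",(c+.5)/8-.5+[385,150],.03))
E
```

```text
[0.4345 0.3648 0.1409] [[0.939, 0.343, 0.0], [0.343, -0.939, -0.0], [0.0, 0.0, -1.0]]
block [ 6.280e+02 -1.981e+02  8.260e+01  8.230e+01 -3.000e-01]
```

View pics/n5.png

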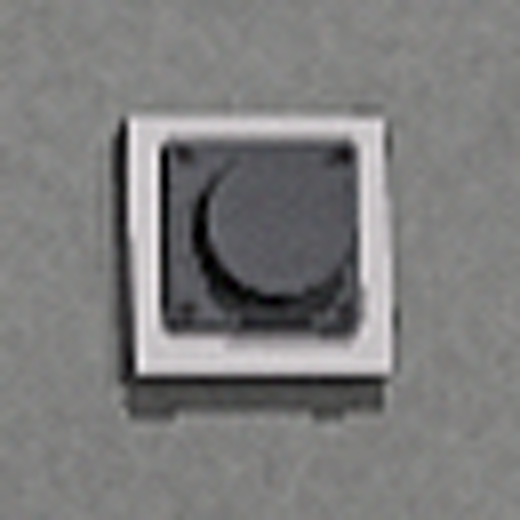

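From above, the flange (162–360, 141–332) is square with the block (132–389, 117–375). I'll measure the offset precisely.

```bash
python3 - <<'E'
from h import *
f=cv2.imread("pics/top4.png");a=cv2.resize(f[150:215,385:450],(520,520),interpolation=cv2.INTER_CUBIC)
g=cv2.cvtColor(a,cv2.COLOR_BGR2GRAY)
P=lambda x,y,z:(onz("top",[(x+.5)/8-.5+385,(y+.5)/8-.5+150],z)[0,:2]*1000).round(1)
for r in (165,200,310,320): 
    t=np.where(g[r,100:420]>130)[0]+100; d=np.where(g[r,140:380]<125)[0]+140
    print("row",r,"block y",P(t[0],r,.03)[1],P(t[-1],r,.03)[1],"plate L base/top",P(d[0],r,.03)[1],P(d[0],r,.042)[1],"R top",P(d[-1],r,.042)[1], d[0],d[-1])
for c in (175,190,210,300,330,345): 
    t=np.where(g[100:400,c]>130)[0]+100; d=np.where(g[125:365,c]<125)[0]+125
    print("col",c,"block x",P(c,t[0],.03)[0],P(c,t[-1],.03)[0],"plate top edge",P(c,d[0],.042)[0],"bottom base/top",P(c,d[-1],.03)[0],P(c,d[-1],.042)[0],d[0],d[-1])
print(g[145:345:5,180].tolist()); print(g[280,140:200:3].tolist())
E
```

```text
row 165 block y -149.4 -248.9 plate L base/top -167.0 -164.8 R top -226.1 159 356
row 200 block y -157.0 -247.8 plate L base/top -167.0 -164.8 R top -226.0 160 357
row 310 block y -147.2 -243.6 plate L base/top -166.0 -163.7 R top -226.0 160 361
row 320 block y -147.1 -243.8 plate L base/top -166.5 -164.3 R top -225.5 162 360
col 175 block x 670.0 586.8 plate top edge 658.4 bottom base/top 598.8 597.2 140 335
col 190 block x 673.5 586.8 plate top edge 658.0 bottom base/top 599.4 597.8 141 333
col 210 block x 673.4 586.7 plate top edge 658.3 bottom base/top 599.0 597.4 140 334
col 300 block x 673.2 586.5 plate top edge 658.0 bottom base/top 597.5 595.9 140 338
col 330 block x 673.1 586.4 plate top edge 658.0 bottom base/top 597.1 595.5 140 339
col 345 block x 670.2 586.3 plate top edge 658.2 bottom base/top 597.0 595.4 139 339
[70, 34, 38, 57, 80, 91, 98, 98, 95, 95, 98, 96, 91, 85, 85, 88, 86, 83, 82, 88, 92, 90, 84, 83, 92, 99, 98, 97, 96, 93, 91, 84, 65, 60, 69, 57, 56, 74, 128, 181]
[208, 211, 202, 208, 230, 225, 161, 77, 21, 27, 63, 85, 93, 96, 98, 95, 92, 90, 89, 87]
```

The flange is 0.2 mm off in x and about 1.9 mm off in y (plate centre at -196.2, block at -198.1). I'll regrip it across y to centre it before touching the cover.

>>> {"api": "servo_tool", "payload": {"commands": "0 0 -0.1 15 -50 0 86; 0 0 -0.2 35 -105 0 86; 0 0 -0.3 55 -160 0 86; 0 0 -0.353 75 -215 0 86; 0 0 -0.353 95 -270 0 86; 0 0 -0.353 115 -325 0 86; 0 0 -0.353 135 -380 0 86; 0 0 -0.353 155 -435 0 86; 0 0 -0.353 175 -490 0 86; 0 0 -0.353 193 -540 0 86; 0 0 -0.353 193 -563 0 86; 0 0 -0.353 193 -563 0 86"}}

```text
time_s: 26.8
eef_pos: [0.6258, -0.1985, 0.1407]
orientation: [[1.0, -0.005, -0.001], [-0.005, -1.0, 0.0], [-0.001, -0.0, -1.0]]
wrist_force: [0.1, 0.6, -0.1]
grip_width: 0.0858
finger_force: 0.0
```

>>> {"api": "servo_tool", "payload": {"commands": "0 0 0 0 0 -20 86; 0 0 0 0 0 -50 86; 0 0 0 0 0 -50 86; 0 0 0 0 0 -50 86; 0 0 0 0 0 -50 86"}}

```text
time_s: 27.42
eef_pos: [0.6274, -0.1966, 0.0926]
orientation: [[1.0, -0.002, 0.002], [-0.002, -1.0, -0.001], [0.002, 0.001, -1.0]]
wrist_force: [-0.2, 0.4, 1.0]
grip_width: 0.0859
finger_force: 0.0
```

>>> {"api": "servo_tool", "payload": {"commands": "0 0 0 0.5 -1.5 -20 86; 0 0 0 0.5 -1.5 -40 86; 0 0 0 0.5 -1.5 -53 86; 0 0 0 0.5 -1.5 -57 86; 0 0 0 0.5 -1.5 -57 86; 0 0 0 0.5 -1.5 -57 86; 0 0 0 0.5 -1.5 -57 86"}}

```text
time_s: 28.3
eef_pos: [0.6276, -0.1985, 0.0347]
orientation: [[1.0, -0.002, 0.001], [-0.002, -1.0, -0.0], [0.001, 0.0, -1.0]]
wrist_force: [0.1, -0.9, -0.1]
grip_width: 0.0864
finger_force: 0.0
```

>>> {"api": "servo_tool", "payload": {"commands": "0 0 0 0 0.3 -1.5 86; 0 0 0 0 0.3 -1.5 75; 0 0 0 0 0.3 -1.5 66; 0 0 0 0 0.3 -1.5 60; 0 0 0 0 0.3 -1.5 55; 0 0 0 0 0.3 -1.5 55; 0 0 0 0 0.3 -1.5 55; 0 0 0 0 0.3 -1.5 55", "force": 15}}

```text
time_s: 29.3
eef_pos: [0.6271, -0.1978, 0.0323]
orientation: [[1.0, -0.002, -0.0], [-0.002, -1.0, 0.0], [-0.0, -0.0, -1.0]]
wrist_force: [-0.6, 2.7, 0.2]
grip_width: 0.0598
finger_force: 15.0
```

>>> {"api": "servo_tool", "payload": {"commands": "0 0 0 0 0 0 66; 0 0 0 0 0 0 75; 0 0 0 0 0 0 84; 0 0 0 0 0 0 86; 0 0 0 0 0 30 86; 0 0 0 0 0 70 86; 0 0 0 -20 50 105 86; 0 0 0 -40 105 105 86; 0 0 0 -60 160 105 86; 0 0 0 -80 215 105 86; 0 0 0 -100 270 105 86; 0 0 0 -120 325 105 86"}}

```text
time_s: 30.8
eef_pos: [0.5063, 0.1285, 0.1376]
orientation: [[1.0, -0.003, 0.001], [-0.003, -1.0, 0.0], [0.001, -0.0, -1.0]]
wrist_force: [0.3, 1.4, -0.0]
grip_width: 0.0858
finger_force: 0.0
```

```bash
python3 - <<'E'
from h import *
f=img("top","top5");k=8
u=cv2.resize(f[220:295,150:225],None,fx=k,fy=k,interpolation=cv2.INTER_CUBIC);h=cv2.cvtColor(u,cv2.COLOR_BGR2HSV)
red=(cv2.inRange(h,(0,90,60),(14,255,255))|cv2.inRange(h,(170,90,60),(180,255,255)))
red=cv2.morphologyEx(red,cv2.MORPH_CLOSE,np.ones((25,25)))
c=blob(red,(100,50,480,520));print("cover",rect("top",(c+.5)/k-.5+[150,220],.022))
B=f[140:235,230:315];u2=cv2.resize(B,None,fx=k,fy=k,interpolation=cv2.INTER_CUBIC)
h2=cv2.cvtColor(u2,cv2.COLOR_BGR2HSV);m=cv2.inRange(h2,(8,60,150),(28,255,255));c2=blob(m,(0,0,680,760));print("board",rect("top",(c2+.5)/k-.5+[230,140],.012))
cv2.drawContours(u,[c],-1,(0,255,0),1);cv2.drawContours(u2,[c2],-1,(255,0,0),2)
o=np.zeros((600,800,3),np.uint8);o[:,:420]=u[:,100:520];o[:424,420:]=cv2.resize(u2,(380,424));cv2.imwrite("pics/n6.png",o)
a=cv2.resize(f[150:215,385:450],(520,520),interpolation=cv2.INTER_CUBIC);g=cv2.cvtColor(a,cv2.COLOR_BGR2GRAY)
P=lambda x,y,z:(onz("top",[(x+.5)/8-.5+385,(y+.5)/8-.5+150],z)[0,:2]*1000).round(1)
for r in (165,200,320):
    d=np.where(g[r,140:380]<125)[0]+140;print("plate y",P(d[0],r,.03)[1],P(d[-1],r,.042)[1])
E
```

```text
cover [434.3 367.9 119.1  62.4  19.6]
board [654.4 188.3  93.8  68.9 -67.1]
plate y -167.3 -226.7
plate y -167.3 -226.9
plate y -167.4 -226.5
```

View pics/n6.png

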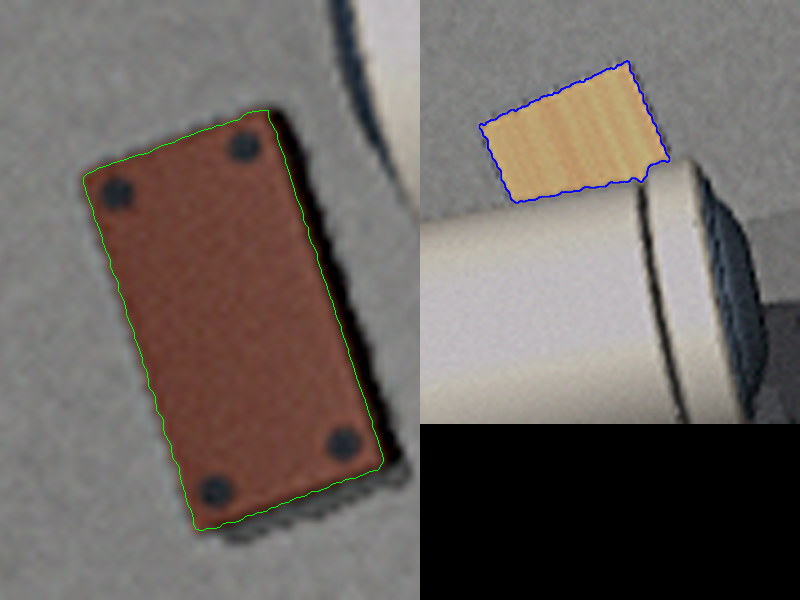

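The cover is clear in the view: centre (434.3, 367.9), 119×62 mm, long side at 19.6°. The flange is now within about 1 mm of the block's centre.

>>> {"api": "servo_tool", "payload": {"commands": "0 0 0.1 -15 50 0 86; 0 0 0.2 -32 105 0 86; 0 0 0.3 -50 160 0 86; 0 0 0.345 -65 215 0 86; 0 0 0.345 -72 239 -20 86; 0 0 0.345 -72 239 -50 86; 0 0 0.345 -72 239 -80 86; 0 0 0.345 -72 239 -90 86; 0 0 0.345 -72 239 -90 86; 0 0 0.345 -72 239 -90 86; 0 0 0.345 -72 239 -90 86"}}

```text
time_s: 32.22
eef_pos: [0.4358, 0.3663, 0.0489]
orientation: [[0.942, 0.336, 0.002], [0.336, -0.942, 0.001], [0.002, -0.001, -1.0]]
wrist_force: [-0.2, 0.9, 0.2]
grip_width: 0.086
finger_force: 0.0
```

```bash
python3 - <<'E'
from h import *
f=cv2.imread("pics/top0.png");k=8
u=cv2.resize(f[140:235,230:315],None,fx=k,fy=k,interpolation=cv2.INTER_CUBIC);h=cv2.cvtColor(u,cv2.COLOR_BGR2HSV)
for v in (120,150,170):
    m=cv2.morphologyEx(cv2.inRange(h,(8,60,v),(28,255,255)),cv2.MORPH_CLOSE,np.ones((15,15)));c=blob(m,(0,0,680,760));print("board",rect("top",(c+.5)/k-.5+[230,140],.012))
E
```

```text
board [617.2 171.9 150.3  94.9  23.2]
board [617.3 172.2 149.6  93.5  23.2]
board [617.3 172.1 148.3  92.2  23.3]
```

Board: centre (617.3, 172), long side at 23.2°, and the measured size matches the given one.

>>> {"api": "servo_tool", "payload": {"commands": "0 0 0 -1.5 1.5 -15 86; 0 0 0 -1.5 1.5 -30 86; 0 0 0 -1.5 1.5 -40 86; 0 0 0 -1.5 1.5 -45 86; 0 0 0 -1.5 1.5 -45 86; 0 0 0 -1.5 1.5 -45 86; 0 0 0 -1.5 1.5 -45 86"}}

```text
time_s: 33.1
eef_pos: [0.434, 0.3677, 0.003]
orientation: [[0.942, 0.336, 0.001], [0.336, -0.942, 0.001], [0.001, -0.0, -1.0]]
wrist_force: [0.2, 0.3, 0.1]
grip_width: 0.0862
finger_force: 0.0
```

>>> {"api": "servo_tool", "payload": {"commands": "0 0 0 0 0 0 75; 0 0 0 0 0 0 68; 0 0 0 0 0 0 60; 0 0 0 0 0 0 55; 0 0 0 0 0 0 55; 0 0 0 0 0 0 55; 0 0 0 0 0 5 55; 0 0 0 0 0 20 55; 0 0 0 0 0 45 55; 0 0 0 0 0 70 55; 0 0 0 0 0 70 55; 0 0 0 0 0 70 55", "force": 58}}

```text
time_s: 34.6
eef_pos: [0.4333, 0.367, 0.0713]
orientation: [[0.942, 0.336, -0.001], [0.336, -0.942, -0.001], [-0.001, 0.001, -1.0]]
wrist_force: [-0.1, -0.8, -6.0]
grip_width: 0.0634
finger_force: 58.0
```

>>> {"api": "servo_tool", "payload": {"commands": "0 0 0.01 30 -32 0 55; 0 0 0.02 65 -70 0 55; 0 0 0.04 105 -112 0 55; 0 0 0.062 145 -154 0 55; 0 0 0.062 175 -186 0 55; 0 0 0.062 184 -195 0 55; 0 0 0.062 184 -195 -20 55; 0 0 0.062 184 -195 -36 55; 0 0 0.062 184 -195 -40 55; 0 0 0.062 184 -195 -40 55; 0 0 0.062 184 -195 -40 55; 0 0 0.062 184 -195 -40 55"}}

```text
time_s: 36.1
eef_pos: [0.6181, 0.1727, 0.0334]
orientation: [[0.919, 0.394, 0.002], [0.394, -0.919, 0.0], [0.002, 0.0, -1.0]]
wrist_force: [0.5, 0.3, -5.8]
grip_width: 0.0635
finger_force: 58.0
```

>>> {"api": "servo_tool", "payload": {"commands": "0 0 0 -0.8 -0.7 -8 55; 0 0 0 -0.8 -0.7 -13 55; 0 0 0 -0.8 -0.7 -16 55; 0 0 0 -0.8 -0.7 -17 55; 0 0 0 -0.8 -0.7 -17 55; 0 0 0 -0.8 -0.7 -17 55; 0 0 0 -0.8 -0.7 -17 55"}}

```text
time_s: 36.98
eef_pos: [0.617, 0.1718, 0.0156]
orientation: [[0.919, 0.394, 0.0], [0.394, -0.919, 0.0], [0.0, 0.0, -1.0]]
wrist_force: [-0.2, 0.8, -6.6]
grip_width: 0.0635
finger_force: 58.0
```

>>> {"api": "servo_tool", "payload": {"commands": "0 0 0 0.3 0.2 -0.8 55; 0 0 0 0.3 0.2 -0.8 55; 0 0 0 0.3 0.2 -0.8 55"}}

```text
time_s: 37.35
eef_pos: [0.6171, 0.1719, 0.0145]
orientation: [[0.919, 0.394, -0.0], [0.394, -0.919, -0.0], [-0.0, 0.0, -1.0]]
wrist_force: [0.4, -0.2, -5.7]
grip_width: 0.0636
finger_force: 58.0
```

>>> {"api": "servo_tool", "payload": {"commands": "0 0 0 0 0 -0.6 55; 0 0 0 0 0 -0.6 55; 0 0 0 0 0 -0.9 55; 0 0 0 0 0 -0.9 55"}}

```text
time_s: 37.85
eef_pos: [0.6172, 0.1719, 0.0144]
orientation: [[0.919, 0.394, 0.0], [0.394, -0.919, 0.0], [0.0, 0.0, -1.0]]
wrist_force: [-4.1, -1.1, 1.3]
grip_width: 0.0638
finger_force: 58.0
```

Contact: the wrist no longer carries the weight. I'll release and back away so both views are clear.

>>> {"api": "servo_tool", "payload": {"commands": "0 0 0 0 0 0 70; 0 0 0 0 0 0 80; 0 0 0 0 0 0 86; 0 0 0 0 0 0 86; 0 0 0 0 0 30 86; 0 0 0 0 0 70 86; 0 0 0 -40 30 120 86; 0 0 0 -80 70 130 86; 0 0 0 -120 110 130 86; 0 0 0 -150 150 130 86; 0 0 0 -170 190 130 86; 0 0 0 -180 240 130 86"}}

```text
time_s: 39.35
eef_pos: [0.4363, 0.4131, 0.1444]
orientation: [[0.919, 0.394, 0.001], [0.394, -0.919, 0.001], [0.001, -0.0, -1.0]]
wrist_force: [1.3, -0.3, 1.1]
grip_width: 0.0859
finger_force: 0.0
```

```bash
python3 - <<'E'
from h import *
f=img("top","top6");k=8;g=img("scene","scene6")
u=cv2.resize(f[140:235,230:315],None,fx=k,fy=k,interpolation=cv2.INTER_CUBIC);h=cv2.cvtColor(u,cv2.COLOR_BGR2HSV)
red=cv2.morphologyEx(cv2.inRange(h,(0,90,60),(14,255,255))&~cv2.inRange(h,(0,0,150),(180,255,255)),cv2.MORPH_CLOSE,np.ones((25,25)))
c=blob(red,(0,0,680,760));print("cover",rect("top",(c+.5)/k-.5+[230,140],.034))
o=np.zeros((500,800,3),np.uint8);o[:]=cv2.resize(f,(800,500),interpolation=cv2.INTER_CUBIC);cv2.imwrite("pics/n7.png",o)
E
```

```text
cover [614.4 170.1 128.6  65.9  23.1]
```

View pics/n7.png

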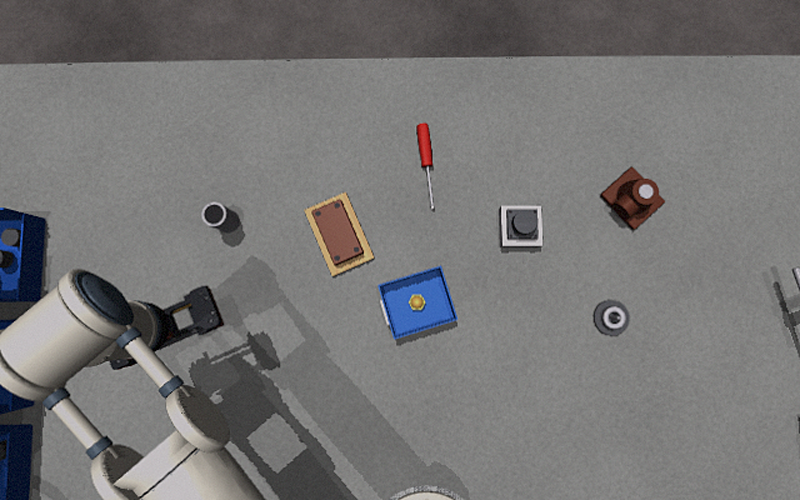

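View pics/scene6.png

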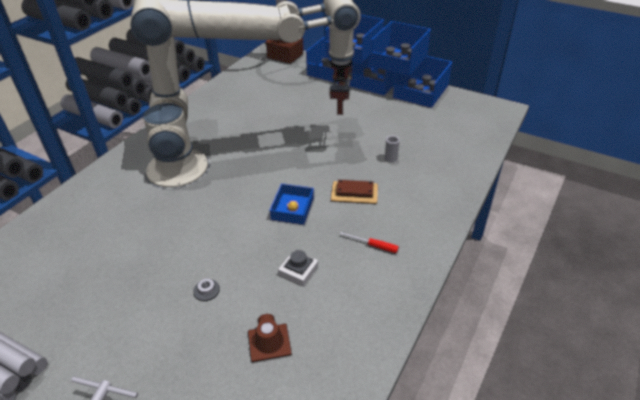

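Both views show every part where it belongs: nut in the bin at (417,302), ring on the spindle at (611,317), flange on the block at (521,226), cover on the board at (339,234). The screwdriver and tube have not moved. The cover mask includes a strip of shadow at one end; allowing for that, its centre is about 1 mm from the board's and the angle matches (23.1° against 23.2°).

```bash
python3 -c "
from workcell import bot
print(bot.sign_off())"
```

```text
the job is handed in; nothing more can be done
None
```

The stack was taken apart in order and handed in at about 39 s: the nut is in the bin, the ring on the spindle foot, and the flange (hub up) and cover are lined up and centred to about 1 mm on the block and board, with the screwdriver and tube left where they were.

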